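# Gauge the depth of a heating-block well

## Task

Take the depth gauge out of its stand by the green grip and lower it, tip down, into the orange-ringed well of the heating block; its red friction collar will meet the block's top face, and you must gently keep pressing past that drag until the rod itself bottoms out, so that the collar, pushed only by the block and never by the gripper, marks the depth. Never drop it in or press hard, and leave the gauge standing in the well, on the bottom, with the collar down on the block's face. Do not disturb the loose vial.

Things in the scene. Friction and masses are not known exactly. Their poses are not given: they have to be found in the camera images.
- gauge: depth gauge: a steel rod 12 mm in diameter and 130 mm long with a 2.5 mm chamfer at its lower end, a square green grip 22 x 22 mm on top (from 130 to 172 mm above the tip) and a red collar on the rod. About 160 g with its collar. Origin at the centre of the tip (lower end), z up along the rod, x and y square to the grip's faces. It starts upright in its stand, tip 24 mm deep
- gauge_tip (a point): centre of the gauge's lower end face
- gauge_grip (a point): centre of the green grip, 151 mm above the tip
- collar (a joint): position of the red collar (34 mm in diameter, 12 mm tall) up the rod, m: its underside is 28 mm + this value above the tip; it can go to 80 mm. It is held by friction: it takes a steady push of about 3 N to slide it, more than the gauge's own weight, and it stays where it is left
- collar_foot (a point): centre of the collar's underside
- heat_block: fixed aluminium heating block 56 x 150 mm, its flat top face 90 mm above the bench, on a grey base 72 x 166 mm. Origin under its centre on the bench, y along its length. Three blind round wells 13.2 mm in diameter with 1.5 mm chamfers, at y = -50, 0 and +50 mm; the one at y = -50 mm has an orange ring (50 mm across at most) painted round it.
- well_mouth (a point): centre of the orange-ringed well's mouth, on the top face; z up. The ringed well is 42 to 64 mm deep, down to a steel spacer pressed into it that forms its floor: the true depth differs each time and cannot be seen; its floor is hard, and pushing on the block (walls, face and floor, collar drag included) with more than 25 N damages it
- gauge_stand: fixed black stand, a block 80 x 80 mm, 30 mm tall, on a grey foot 96 x 96 mm, with one square hole 13.2 mm wide and 24 mm deep in its centre. Origin under its centre on the bench
- vial_1: white capped vial, loose, 25 mm in diameter, 56 mm tall, origin under its centre; bystander
- vial_2: another such vial, fixed; bystander
- beaker: fixed plastic beaker, 69 mm across, 83 mm tall, origin under its centre; bystander
- tape_roll: fixed roll of beige tape lying flat, 104 mm across, 25 mm tall, origin under its centre; bystander
There are look-alikes about, which are no part of the job. Several things have the shape of the gauge_stand; the one meant has the colours described above.

How it is judged:
By the outcome, as a careful person would: the job done as asked, in the order asked, and still so for the second after the job is handed in, with the robot touching nothing.
It also fails if it takes over 54 s, if anything falls off the work surface, if the arm or the gripper's body presses on something with over 40 N, if the wrist force passes 120 N, or if a joint passes its speed limit or range.

## Robot

A 6-joint arm with a two-finger parallel gripper is mounted at the origin on a cart in front of the work surface, level with it; the furniture and walls round the work are solid. World frame = base frame: x ahead of the robot, y to its left, z up, the work surface at z = 0. Lengths are in mm, angles in rad, forces in N, time in s.
With the tool pointing down it reaches from about 275 to 1000 mm from the base axis. Payload 8.4 kg.
Tool frame: the origin (TCP) lies at the very end of the fingers, on their centre line; the grasp point (between the pads) lies 19 mm behind it; z points along the fingers, y is the direction in which the jaws open and shut (so a half turn about z gives the same grasp; the last joint's range is limited). The gripper opens to 85 mm and grips with 20 to 120 N. Pads are 22 mm wide; open, the fingers measure 114 mm over their backs; the gripper's body (76 mm by 85 mm) begins 54 mm behind the grasp point. The pads swing forward as they close: fully open they stand 13 mm farther back than shut.
Start: joints at [-1.193, 0.353, 1.633, -0, 1.155, -0.002], TCP at [231.708, -580.465, 231.281] pointing down, gripper open.
Joint ranges: [-2.63, 2.63], [-0.92, 2.1], [0.06, 2.66], [-1.3, 4.44], [0, 2.69], [-3.02, 3.02]. Speed limits (rad/s): [2.22, 2.22, 2.79, 3.14, 3.14, 3.14].

## Interface

Orientations are given as [roll, pitch, yaw] about the fixed x, y, z axes, in that order (R = Rz(yaw) Ry(pitch) Rx(roll)).
In Python, from rig import r gives the robot as it stands.
- The arm moves only by the tool jog_arm, never from a script. Its argument "moves" is a list of rows, each an object with "grip": the gripper command: -1 is fully open, 1 is shut, values between are in proportion; "translation": the shift along the tool's x, y, z in m, a list of three; "twist": the turn, a rotation vector about the tool's x, y, z in rad, a list of three. In form: [{"grip": grip, "translation": [dx, dy, dz], "twist": [ax, ay, az]}, ...]. A call has 1 to 10 rows; each row shifts and turns the commanded pose from where the row before left it, along the tool's axes as they then stand; what a row does not reach is not made up. A row lasts 1/12 s, in which the tool goes at most 41.7 mm and 7.16 degrees, less where a joint would pass 70% of its speed; a pose out of reach is approached as far as the arm can. A call with a gripper value outside its range is refused whole. The fingers move at their own pace and stop on an object; "squeeze" is the grip in N (left out, the last holds). Time passes only in rows, so rows that do not move let the fingers close. It gives the time, the measured TCP pose, the force and the opening at its end, in the units of the state.
- r.sense(): the state, without advancing time (a new reading comes with each control period).
- r.grab_frame(name): name is "side" or "top" or "wrist"; returns (picture, depth): 384x512x3 uint8, red, green, blue; 384x512 float32, mm along the optical axis (not along the pixel's ray), 0 where there is no reading.
- r.calibration(name): a dict with "fx", "fy", "cx", "cy" (pixels), "R" (3x3) and "t" (3): a world point X has camera coordinates R X + t. Camera axes: x right, y down, z forward; pixel columns grow to the right and rows downward; lengths in mm; the calibration is good to about 2 mm. A picture is of the moment at which its call begins: read the wrist's pose just before it. calibration takes no time and is no camera call; for the wrist camera it gives the pose at the moment of the call.
- r.sign_off(): hands the job in, once; it reports no verdict.
The state is a dict: "clock": time; "qpos": joint angles; "qvel": joint speeds; "joint_efforts": joint torques, N m; "eef_pos": TCP position; "tcp_rot": TCP orientation; "contact_force": force on the tool from outside, world axes, zero at the start; "wrist_torque": the same for the moment, N m; "opening": opening from 0.0 (shut) to 1.0 (fully open).
Only numpy, scipy, OpenCV 4.12 (cv2) and the standard library are available. Lean on these libraries where they do the work, as an engineer would, in place of code of your own. Each camera call takes 0.05 s, during which the arm holds its last target.

## Working session

There is one attempt and no reset: what is moved stays moved. The work goes in short steps, Python scripts to look and compute and a tool call to move; the robot and the scene stay as the last step left them, time stands still between calls to the robot, and variables do not carry over. Pictures are saved under pics/ and viewed, and the job is handed in when it is done.

Besides the shell and the picture viewer there is one more tool, called after ">>>" as name(argument=value, ...) on one line, values as JSON. jog_arm: Moves the arm, as the interface text tells. Its arguments: {"type":"object","properties":{"moves":{"type":"array"},"squeeze":{"type":"number"}},"required":["moves"]}

```bash
mkdir -p pics; ls; cat > h.py <<'E'
import numpy as np, cv2
from rig import r
def grab(n,save):
    c=r.calibration(n); im,d=r.grab_frame(n)
    np.savez('pics/%s.npz'%save,im=im,d=d,**{k:np.array(v) for k,v in c.items()})
    cv2.imwrite('pics/%s.png'%save,im[:,:,::-1]); return im,d,c
def load(save):
    z=np.load('pics/%s.npz'%save); return z['im'],z['d'],z
def ray(c,u,v,z):
    R=np.array(c['R']);t=np.array(c['t'])
    o=-R.T@t; d=R.T@np.array([(u-c['cx'])/c['fx'],(v-c['cy'])/c['fy'],1.])
    return o+d*(z-o[2])/d[2]
def pt(c,u,v,dep):
    R=np.array(c['R']);t=np.array(c['t'])
    p=np.array([(u-c['cx'])/c['fx'],(v-c['cy'])/c['fy'],1.])*dep
    return R.T@(p-t)
def proj(c,X):
    p=np.array(c['R'])@np.array(X,float)+np.array(c['t'])
    return p[0]/p[2]*c['fx']+c['cx'],p[1]/p[2]*c['fy']+c['cy']
E
python3 - <<'E'
from h import *
print(r.sense())
for n in ['top','side','wrist']: 
    _,_,c=grab(n,n+'0'); print(n,c)
E
```

```text
pics
{'clock': 0.0, 'qpos': array([-1.19337926e+00,  3.53650905e-01,  1.63413371e+00,  8.60012092e-06,
        1.15515888e+00, -2.40125176e-03]), 'qvel': array([ 0.00014054,  0.00137854, -0.0004139 , -0.00051086,  0.00061412,
        0.00058539]), 'joint_efforts': array([ 4.27058894e-04, -6.05247688e+01, -3.42073238e+01,  1.33699050e-04,
        9.36909928e-03,  7.74082878e-06]), 'eef_pos': array([ 231.55135499, -580.02729967,  230.56012332]), 'tcp_rot': array([-3.14024183e+00, -1.11068878e-05,  3.79814831e-01]), 'contact_force': array([-0.51409836,  0.48892449, -0.54258416]), 'wrist_torque': array([ 0.03485841,  0.02266718, -0.03160408]), 'opening': 0.9974213748918473}
top {'fx': 403.1874709093932, 'fy': 403.1874709093932, 'cx': 251.67905408426827, 'cy': 192.92496800030946, 'R': array([[ 0.01628003, -0.99973205,  0.01645563],
       [-0.98973669, -0.01844976, -0.14170709],
       [ 0.14197272, -0.01397974, -0.98977185]]), 't': array([ -34.48162171,  530.24970282, 1630.55441742])}
side {'fx': 432.19754837902724, 'fy': 432.19754837902724, 'cx': 261.63155620872345, 'cy': 194.0493344352323, 'R': array([[-0.99937893, -0.03427545,  0.00818173],
       [-0.02717656,  0.60187782, -0.79812564],
       [ 0.02243172, -0.7978523 , -0.6024355 ]]), 't': array([ 503.9901112 ,  114.19730009, 1439.01059037])}
wrist {'fx': 278.738214628074, 'fy': 278.738214628074, 'cx': 256.4472338707633, 'cy': 191.4784271971194, 'R': array([[ 3.70958404e-01, -9.28649249e-01, -6.59750107e-04],
       [-8.92457803e-01, -3.56697585e-01,  2.76199028e-01],
       [-2.56727351e-01, -1.01869552e-01, -9.61100235e-01]]), 't': array([-623.69643617,  -34.97254258,  379.24680658])}
```

View pics/top0.png

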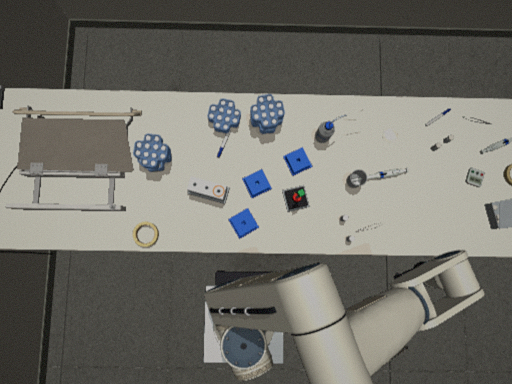

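View pics/side0.png

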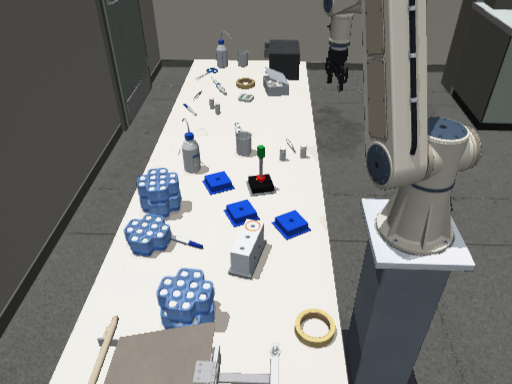

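Top view: the gauge (green grip at about 301,192, red collar at 297,198) is in the black stand. The blue stands at (257,183), (298,161) and (243,222) are look-alikes. The heating block is at (208,190) with its orange ring near (219,191). The small vials are at (343,220) and (348,240). I'll check the gauge, stand and ring in a close crop.

```bash
python3 - <<'E'
from h import *
a,_,_=load('top0'); b,_,_=load('side0')
A=cv2.resize(a[160:245,180:320],None,fx=5,fy=5,interpolation=cv2.INTER_CUBIC)[:300]
A=cv2.resize(a[165:240,180:320],(700,375),interpolation=cv2.INTER_CUBIC)
B=cv2.resize(b[135:285,190:340],(600,600),interpolation=cv2.INTER_CUBIC)
cv2.imwrite('pics/ca.png',A[:,:,::-1]);cv2.imwrite('pics/cb.png',B[:,:,::-1])
E
```

```text
(no output)
```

View pics/ca.png

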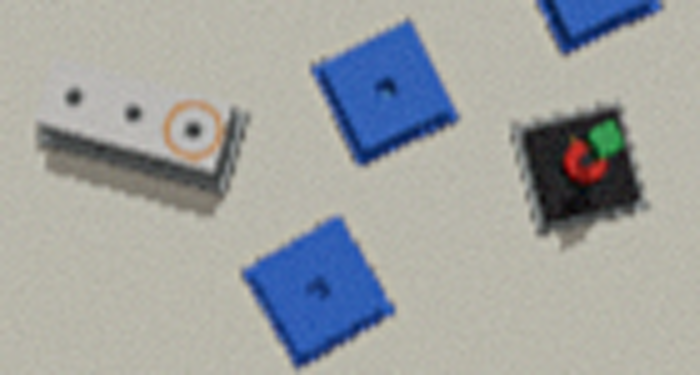

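View pics/cb.png

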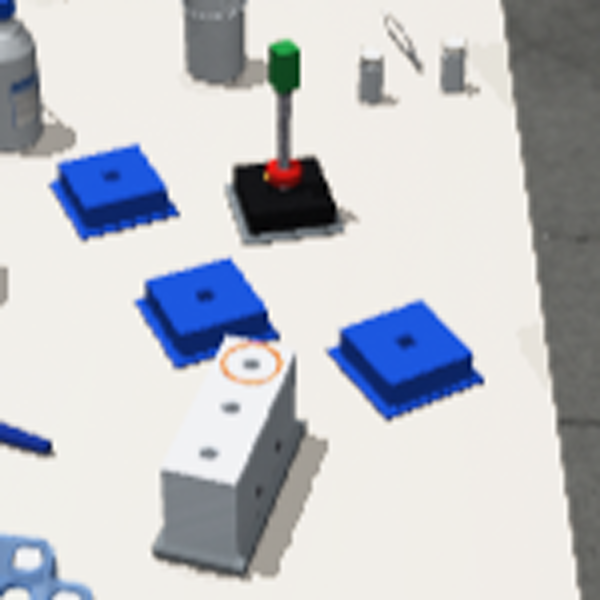

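```bash
python3 - <<'E'
from h import *
def hsv(im): return cv2.cvtColor(im,cv2.COLOR_RGB2HSV)
for n,b in [('top0',(280,180,320,215)),('side0',(240,140,280,200))]:
    im,d,c=load(n); H=hsv(im); m=np.zeros(im.shape[:2],bool); m[b[1]:b[3],b[0]:b[2]]=1
    for nm,lo,hi in [('green',(45,100,40),(80,255,255)),('red',(0,150,100),(8,255,255)),]:
        k=(cv2.inRange(H,lo,hi)>0)&m; v,u=np.nonzero(k)
        P=np.array([pt(c,x,y,d[y,x]) for x,y in zip(u,v) if d[y,x]>0])
        print(n,nm,k.sum(),u.mean().round(2),v.mean().round(2),u.min(),u.max(),v.min(),v.max(),'3d med',np.median(P,0).round(1),'zmax',np.percentile(P[:,2],[5,50,95]).round(1))
    # orange
    k=cv2.inRange(H,(8,60,120),(22,255,255))>0
    box=(205,178,232,205) if n=='top0' else (240,215,266,235)
    mm=np.zeros_like(k); mm[box[1]:box[3],box[0]:box[2]]=1; k&=mm; v,u=np.nonzero(k)
    e=cv2.fitEllipse(np.c_[u,v].astype(np.float32)); print(n,'ring',len(u),e)
    # dark stand / dark hole
    P=[pt(c,x,y,d[y,x]) for x,y in zip(u,v) if d[y,x]>0]; print('ring z',np.median(P,0).round(1))
    print('ring xy@90',ray(c,*e[0],90).round(1))
# black stand top
im,d,c=load('top0'); s=im[180:212,280:312].max(2)<55; v,u=np.nonzero(s); u+=280;v+=180
P=np.array([pt(c,x,y,d[y,x]) for x,y in zip(u,v)]); print('black z',np.percentile(P[:,2],[5,25,50,75,95]).round(1))
Q=np.array([ray(c,x,y,32)[:2] for x,y in zip(u,v)],np.float32); print('stand rect',cv2.minAreaRect(Q))
E
```

```text
top0 green 45 300.64 192.36 297 304 189 196 3d med [ 518.  -210.4  176.7] zmax [ 33.  176.7 183.4]
top0 red 37 296.03 197.24 293 300 193 200 3d med [ 511.6 -204.3   49.8] zmax [40.7 49.8 55.2]
top0 ring 46 ((218.31576538085938, 190.48049926757812), (10.719712257385254, 10.885746002197266), 93.8302001953125)
ring z [528.5 107.   90.5]
ring xy@90 [530.7 109.3  90. ]
side0 green 81 260.99 151.15 258 264 145 157 3d med [ 514.6 -199.7  163.2] zmax [142.  163.2 178.5]
side0 red 35 260.29 177.6 256 264 175 180 3d med [ 517.  -200.8   48.7] zmax [40.  48.7 53.6]
side0 ring 37 ((252.36611938476562, 225.40234375), (9.450215339660645, 14.414167404174805), 88.8839340209961)
ring z [529.3 110.8  89.2]
ring xy@90 [529.3 111.2  90. ]
black z [17.  27.  29.9 32.8 38.3]
stand rect ((514.143310546875, -208.78448486328125), (77.82714080810547, 79.55854034423828), 15.051785469055176)
```

```bash
cat >> h.py <<'E'
from scipy.spatial.transform import Rotation as Ro
def goto(target,yaw=None):
    s=r.sense(); R=Ro.from_euler('xyz',s['tcp_rot'])
    d=R.inv().apply(np.array(target)-s['eef_pos'])
    print('pos',s['eef_pos'].round(1),'rpy',s['tcp_rot'].round(4),'F',s['contact_force'].round(2),'op',round(s['opening'],3),'t',round(s['clock'],2))
    print('tool delta mm',d.round(2))
    if yaw is not None:
        print('twist',(R.inv()*Ro.from_euler('xyz',[np.pi,0,yaw])).as_rotvec().round(4))
    return d
E
python3 - <<'E'
from h import *
c=r.calibration('wrist'); R=np.array(c['R']);t=np.array(c['t']); s=r.sense()
o=-R.T@t; T=Ro.from_euler('xyz',s['tcp_rot'])
print(T.inv().apply(o-s['eef_pos']), T.inv().apply(R.T[:,2]))
goto([515,-205,290],0.262)
E
```

```text
[  71.28769941   -0.83117305 -143.11111976] [-2.76191004e-01  6.27345668e-04  9.61102563e-01]
pos [ 231.6 -580.1  230.7] rpy [-3.1405  0.      0.3798] F [-0.48 -0.29  0.9 ] op 1.0 t 0.15
tool delta mm [ 402.31 -243.38  -59.02]
twist [-1.100e-03  1.000e-04  1.178e-01]
```

>>> jog_arm(moves=[{"grip": -1,"translation": [0.025,-0.015,-0.008],"twist": [0,0,0.01]},{"grip": -1,"translation": [0.03,-0.018,-0.007],"twist": [0,0,0.01]},{"grip": -1,"translation": [0.03,-0.018,-0.007],"twist": [0,0,0.01]},{"grip": -1,"translation": [0.03,-0.018,-0.007],"twist": [0,0,0.01]},{"grip": -1,"translation": [0.03,-0.018,-0.007],"twist": [0,0,0.01]},{"grip": -1,"translation": [0.03,-0.018,-0.007],"twist": [0,0,0.01]},{"grip": -1,"translation": [0.03,-0.018,-0.007],"twist": [0,0,0.01]},{"grip": -1,"translation": [0.03,-0.018,-0.007],"twist": [0,0,0.01]},{"grip": -1,"translation": [0.03,-0.018,-0.002],"twist": [0,0,0.01]},{"grip": -1,"translation": [0.03,-0.018,0],"twist": [0,0,0.01]}], squeeze=40)

```text
clock: 0.98
eef_pos: [453.3, -315.3, 291.0]
tcp_rot: [3.141, -0.001, 0.279]
contact_force: [0.7, 0.0, -0.3]
opening: 1.0
```

```bash
python3 - <<'E'
from h import *
goto([515,-205,290],0.262)
E
```

```text
pos [ 453.3 -315.3  291. ] rpy [ 3.1408e+00 -7.0000e-04  2.7930e-01] F [ 0.7   0.01 -0.32] op 1.0 t 0.98
tool delta mm [ 89.68 -89.01   1.01]
twist [ 0.0008 -0.0007  0.0173]
```

>>> jog_arm(moves=[{"grip": -1,"translation": [0.03,-0.03,0],"twist": [0,0,0.005]},{"grip": -1,"translation": [0.03,-0.03,0],"twist": [0,0,0.005]},{"grip": -1,"translation": [0.02,-0.02,0],"twist": [0,0,0]},{"grip": -1,"translation": [0,0,0],"twist": [0,0,0]},{"grip": -1,"translation": [0,0,0],"twist": [0,0,0]}])

```text
clock: 1.4
eef_pos: [507.2, -217.8, 290.0]
tcp_rot: [-3.141, 0.0, 0.273]
contact_force: [-0.5, -1.3, 0.7]
opening: 1.0
```

```bash
python3 - <<'E'
from h import *
goto([515,-205,290],0.262)
im,d,c=grab('wrist','w1')
E
```

```text
pos [ 507.2 -217.8  290. ] rpy [-3.1414e+00  5.0000e-04  2.7290e-01] F [-0.5  -1.33  0.71] op 1.0 t 1.4
tool delta mm [ 10.93 -10.28   0.04]
twist [-0.0002  0.0005  0.0109]
```

View pics/w1.png

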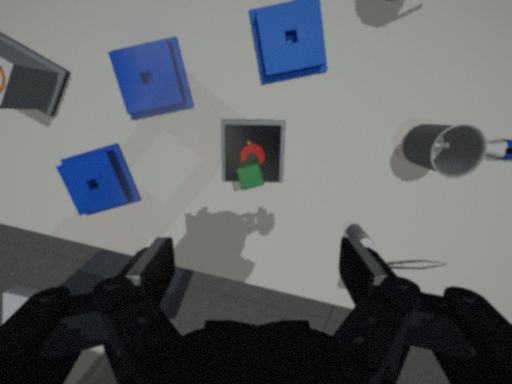

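The wrist view shows the green grip at (250,176) and the red collar at (253,153). The grip is turned relative to the stand, so I'll measure its yaw.

```bash
python3 - <<'E'
from h import *
im,d,c=load('w1'); H=cv2.cvtColor(im,cv2.COLOR_RGB2HSV)
cv2.imwrite('pics/cw1.png',cv2.resize(im[110:200,210:300],(720,720),interpolation=cv2.INTER_CUBIC)[:600,:,::-1])
k=cv2.inRange(H,(45,100,30),(80,255,255)); k[:140]=0
v,u=np.nonzero(k); dd=d[v,u]; P=np.array([pt(c,x,y,e) for x,y,e in zip(u,v,dd)])
print(len(u),np.percentile(P[:,2],[1,10,50,90]).round(1), H[v,u,2].min(),H[v,u,2].max())
top=P[:,2]>172
Q=np.array([ray(c,x,y,178)[:2] for x,y in zip(u[top],v[top])],np.float32)
print('top rect',cv2.minAreaRect(Q),Q.mean(0))
R,t=np.array(c['R']),np.array(c['t'])
# red collar top
k=cv2.inRange(H,(0,150,80),(8,255,255)); v,u=np.nonzero(k)
P=np.array([pt(c,x,y,d[y,x]) for x,y in zip(u,v)]);print('red z',np.percentile(P[:,2],[5,50,75,95]).round(1),np.median(P,0))
E
```

```text
474 [176.4 177.4 178.3 179.2] 65 119
top rect ((518.005615234375, -207.65176391601562), (20.572307586669922, 21.548053741455078), 32.09709930419922) [ 518.0895  -207.63255]
red z [48.7 50.4 51.  52. ] [ 523.67056553 -207.5921124    50.40683407]
```

View pics/cw1.png

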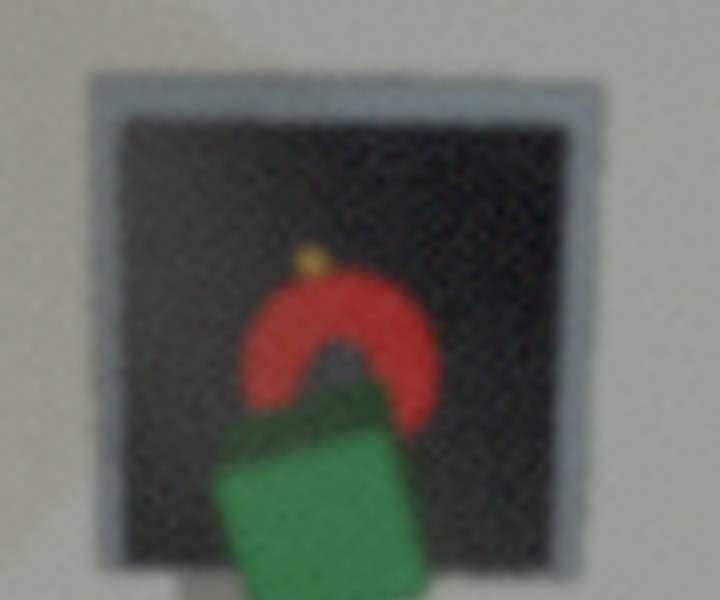

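```bash
python3 - <<'E'
from h import *
goto([518,-207.6,235],0.560)
E
```

```text
pos [ 506.7 -218.9  290.1] rpy [-3.1416e+00  6.0000e-04  2.7140e-01] F [-0.68 -0.63 -0.2 ] op 0.997 t 1.45
tool delta mm [13.91 -7.84 55.06]
twist [-1.000e-04  6.000e-04 -2.886e-01]
```

>>> jog_arm(moves=[{"grip": -1,"translation": [0.014,-0.008,0.005],"twist": [0,0,0]},{"grip": -1,"translation": [0,0,0.015],"twist": [0,0,-0.1]},{"grip": -1,"translation": [0,0,0.02],"twist": [0,0,-0.1]},{"grip": -1,"translation": [0,0,0.015],"twist": [0,0,-0.088]},{"grip": -1,"translation": [0,0,0],"twist": [0,0,0]},{"grip": -1,"translation": [0,0,0],"twist": [0,0,0]},{"grip": -1,"translation": [0,0,0],"twist": [0,0,0]}])

```text
clock: 2.03
eef_pos: [518.2, -208.8, 236.2]
tcp_rot: [3.141, -0.0, 0.554]
contact_force: [0.1, -0.7, 0.5]
opening: 1.003
```

```bash
cat > m.py <<'E'
from h import *
import sys
im,d,c=grab('wrist',sys.argv[1]); H=cv2.cvtColor(im,cv2.COLOR_RGB2HSV)
k=cv2.inRange(H,(45,100,30),(80,255,255))
v,u=np.nonzero(k); dd=d[v,u]; P=np.array([pt(c,x,y,e) for x,y,e in zip(u,v,dd)])
top=(P[:,2]>172)&(P[:,2]<185)
Q=np.array([ray(c,x,y,178)[:2] for x,y in zip(u[top],v[top])],np.float32)
print('top rect',cv2.minAreaRect(Q),Q.mean(0),len(u))
E
python3 - <<'E'
from h import *
goto([518,-207.6,142],0.560)
E
python3 m.py w2
```

```text
pos [ 518.2 -208.8  236.2] rpy [ 3.1408e+00 -4.0000e-04  5.5370e-01] F [ 0.11 -0.7   0.47] op 1.003 t 2.03
tool delta mm [ 0.39 -1.18 94.17]
twist [ 0.0008 -0.0004 -0.0063]
top rect ((518.4104614257812, -207.2479705810547), (22.60845184326172, 20.54879379272461), 30.921117782592773) [ 517.9872 -207.0872] 794
```

View pics/w2.png

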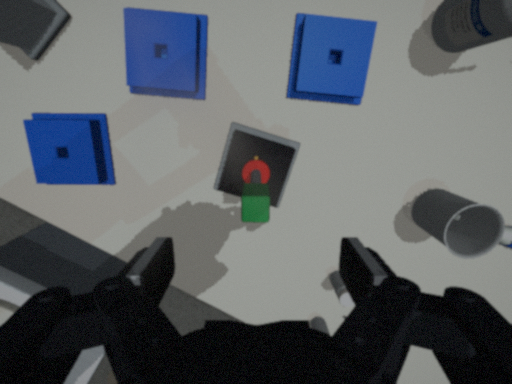

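Grip at (255,208) is square to the jaws and centred between them, so I'm going down.

>>> jog_arm(moves=[{"grip": -1,"translation": [0,-0.001,0.015],"twist": [0,0,0]},{"grip": -1,"translation": [0,0,0.02],"twist": [0,0,0]},{"grip": -1,"translation": [0,0,0.02],"twist": [0,0,0]},{"grip": -1,"translation": [0,0,0.02],"twist": [0,0,0]},{"grip": -1,"translation": [0,0,0.01],"twist": [0,0,0]},{"grip": -1,"translation": [0,0,0.008],"twist": [0,0,0]},{"grip": -1,"translation": [0,0,0],"twist": [0,0,0]},{"grip": -1,"translation": [0,0,0],"twist": [0,0,0]},{"grip": -1,"translation": [0,0,0],"twist": [0,0,0]}])

```text
clock: 2.83
eef_pos: [518.4, -207.3, 143.4]
tcp_rot: [3.14, -0.001, 0.557]
contact_force: [-0.4, 0.2, -0.1]
opening: 0.998
```

```bash
python3 - <<'E'
from h import *
goto([518,-207.3,142],0.550)
grab('side','s2')
a=load('s2')[0]
cv2.imwrite('pics/cs2.png',cv2.resize(a[90:210,200:320],(600,600))[:,:,::-1])
E
```

```text
pos [ 518.4 -207.3  143.4] rpy [ 3.1402e+00 -1.0000e-03  5.5750e-01] F [-0.39  0.2  -0.13] op 0.998 t 2.83
tool delta mm [-0.33 -0.16  1.43]
twist [ 0.0014 -0.001   0.0075]
```

View pics/cs2.png

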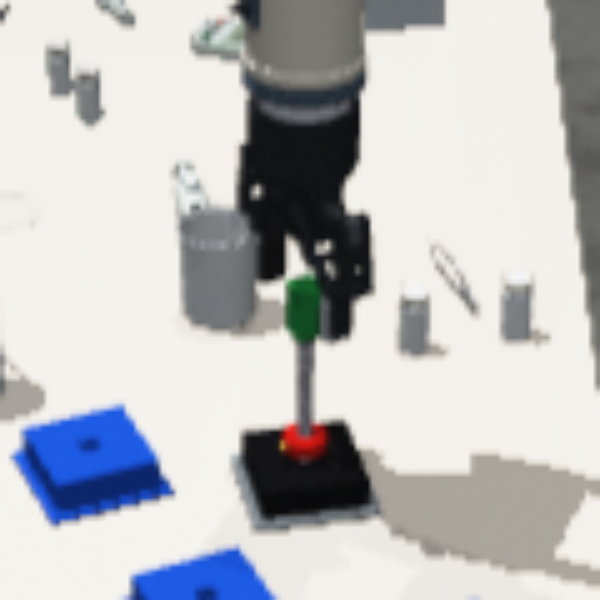

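The grip is between the fingers (crop 303,308), clear of the vials. Closing now.

>>> jog_arm(moves=[{"grip": 1,"translation": [0,0,0],"twist": [0,0,0]},{"grip": 1,"translation": [0,0,0],"twist": [0,0,0]},{"grip": 1,"translation": [0,0,0],"twist": [0,0,0]},{"grip": 1,"translation": [0,0,0],"twist": [0,0,0]},{"grip": 1,"translation": [0,0,0],"twist": [0,0,0]},{"grip": 1,"translation": [0,0,0],"twist": [0,0,0]},{"grip": 1,"translation": [0,0,0],"twist": [0,0,0]},{"grip": 1,"translation": [0,0,0],"twist": [0,0,0]},{"grip": 1,"translation": [0,0,0],"twist": [0,0,0]},{"grip": 1,"translation": [0,0,0],"twist": [0,0,0]}], squeeze=40)

```text
clock: 3.72
eef_pos: [517.8, -207.1, 142.4]
tcp_rot: [3.141, -0.0, 0.558]
contact_force: [-0.1, -0.8, 3.1]
opening: 0.252
```

```bash
python3 - <<'E'
from h import *
goto([518,-207.3,142],0.550)
print(r.sense()['wrist_torque'])
E
```

```text
pos [ 517.8 -207.1  142.4] rpy [ 3.1412e+00 -2.0000e-04  5.5780e-01] F [-0.09 -0.81  3.12] op 0.252 t 3.72
tool delta mm [0.07 0.33 0.44]
twist [ 0.0004 -0.0002  0.0078]
[-0.20127146 -0.02051761 -0.00800131]
```

>>> jog_arm(moves=[{"grip": 1,"translation": [0,0,-0.004],"twist": [0,0,0]},{"grip": 1,"translation": [0,0,-0.006],"twist": [0,0,0]},{"grip": 1,"translation": [0,0,-0.008],"twist": [0,0,0]},{"grip": 1,"translation": [0,0,-0.01],"twist": [0,0,0]},{"grip": 1,"translation": [0,0,-0.012],"twist": [0,0,0]},{"grip": 1,"translation": [0,0,-0.02],"twist": [0,0,0]},{"grip": 1,"translation": [0,0,-0.025],"twist": [0,0,0]},{"grip": 1,"translation": [0,0,-0.025],"twist": [0,0,0]},{"grip": 1,"translation": [0,0,-0.01],"twist": [0,0,0]},{"grip": 1,"translation": [0,0,0],"twist": [0,0,0]}])

```text
clock: 4.55
eef_pos: [519.0, -207.4, 265.7]
tcp_rot: [3.137, -0.003, 0.558]
contact_force: [0.0, -0.5, -1.2]
opening: 0.254
```

```bash
python3 - <<'E'
from h import *
grab('side','s3')
goto([530,110,262],0.550)
a=load('s3')[0]
cv2.imwrite('pics/cs3.png',cv2.resize(a[60:210,190:340],(600,600))[:,:,::-1])
E
```

```text
pos [ 518.1 -207.1  263.6] rpy [ 3.1395e+00 -1.7000e-03  5.5780e-01] F [ 0.04  0.83 -2.59] op 0.25 t 4.6
tool delta mm [ 177.93 -262.73    1.31]
twist [ 0.0021 -0.0017  0.0078]
```

View pics/cs3.png

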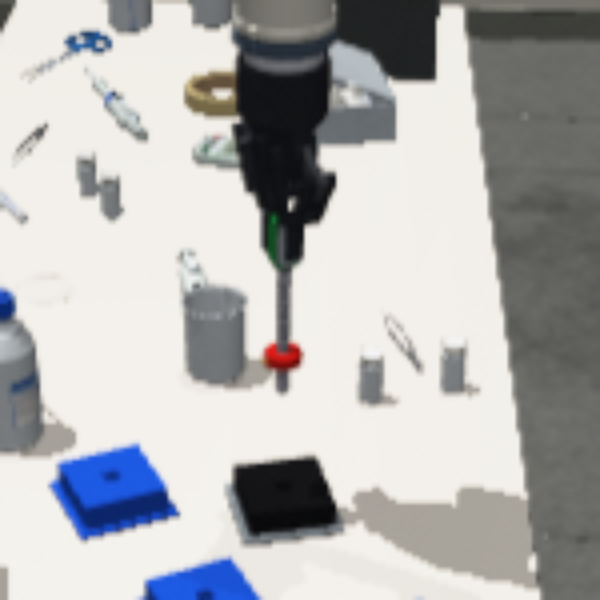

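Lifted cleanly: the rod is vertical, the collar is at crop (283,356), and the stand is empty. Next I move to a spot just short of the well.

```bash
python3 - <<'E'
from h import *
goto([504.5,94,262],0.558)
E
```

```text
pos [ 518.1 -207.1  263.6] rpy [ 3.1395e+00 -1.7000e-03  5.5780e-01] F [ 0.04  0.83 -2.59] op 0.25 t 4.6
tool delta mm [ 147.82 -262.65    1.26]
twist [ 0.0021 -0.0017 -0.0002]
```

>>> jog_arm(moves=[{"grip": 1,"translation": [0.008,-0.014,0],"twist": [0,0,0]},{"grip": 1,"translation": [0.014,-0.025,0],"twist": [0,0,0]},{"grip": 1,"translation": [0.018,-0.032,0],"twist": [0,0,0]},{"grip": 1,"translation": [0.019,-0.034,0],"twist": [0,0,0]},{"grip": 1,"translation": [0.019,-0.034,0],"twist": [0,0,0]},{"grip": 1,"translation": [0.019,-0.034,0],"twist": [0,0,0]},{"grip": 1,"translation": [0.018,-0.032,0],"twist": [0,0,0]},{"grip": 1,"translation": [0.014,-0.025,0],"twist": [0,0,0]},{"grip": 1,"translation": [0.01,-0.018,0],"twist": [0,0,0]},{"grip": 1,"translation": [0.006,-0.01,0],"twist": [0,0,0]}])

```text
clock: 5.43
eef_pos: [502.7, 90.9, 260.6]
tcp_rot: [-3.14, 0.002, 0.56]
contact_force: [-0.3, 0.3, -1.9]
opening: 0.251
```

>>> jog_arm(moves=[{"grip": 1,"translation": [0.002,-0.003,0],"twist": [0,0,0]},{"grip": 1,"translation": [0,0,0],"twist": [0,0,0]},{"grip": 1,"translation": [0,0,0],"twist": [0,0,0]},{"grip": 1,"translation": [0,0,0],"twist": [0,0,0]}])

```text
clock: 5.77
eef_pos: [504.2, 91.1, 262.0]
tcp_rot: [3.141, 0.001, 0.557]
contact_force: [0.6, 0.8, -2.7]
opening: 0.253
```

```bash
python3 - <<'E'
from h import *
goto([504.5,94,262],0.558)
grab('wrist','w4');grab('top','t4');grab('side','s4')
goto([504.5,94,262],0.558)
a=load('s4')[0]
cv2.imwrite('pics/cs4.png',cv2.resize(a[120:290,170:340],(600,600))[:,:,::-1])
a=load('t4')[0]
cv2.imwrite('pics/ct4.png',cv2.resize(a[140:240,150:270],(720,600))[:,:,::-1])
E
```

```text
pos [504.2  91.1 262. ] rpy [3.1414e+00 7.0000e-04 5.5670e-01] F [ 0.56  0.76 -2.66] op 0.253 t 5.77
tool delta mm [ 1.8  -2.25 -0.03]
twist [ 0.0002  0.0007 -0.0013]
pos [504.3  91.4 262.2] rpy [3.1415e+00 1.0000e-04 5.5640e-01] F [ 0.26 -0.31 -2.81] op 0.25 t 5.92
tool delta mm [ 1.58 -2.11  0.24]
twist [ 0.0001  0.0001 -0.0016]
```

View pics/w4.png

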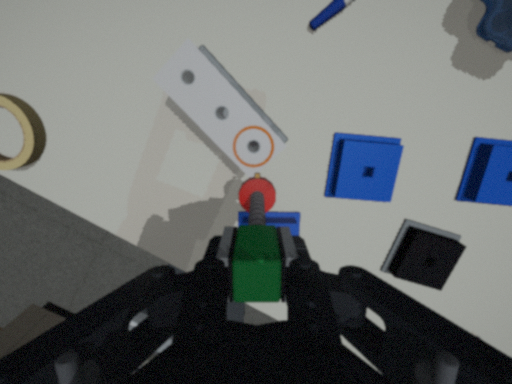

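View pics/cs4.png

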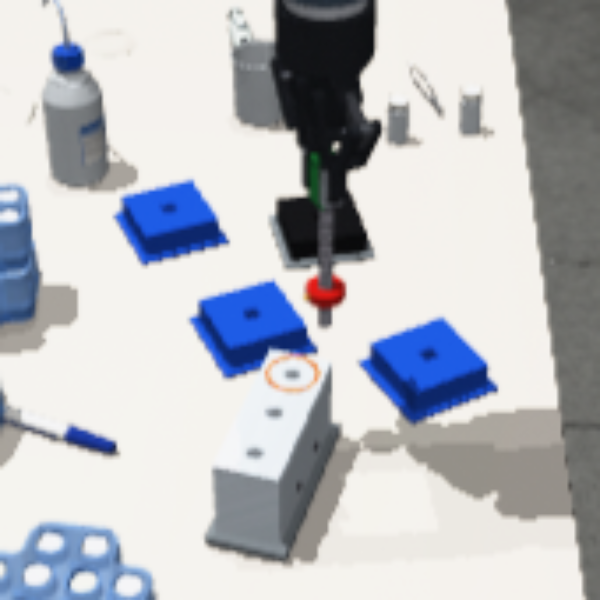

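View pics/ct4.png

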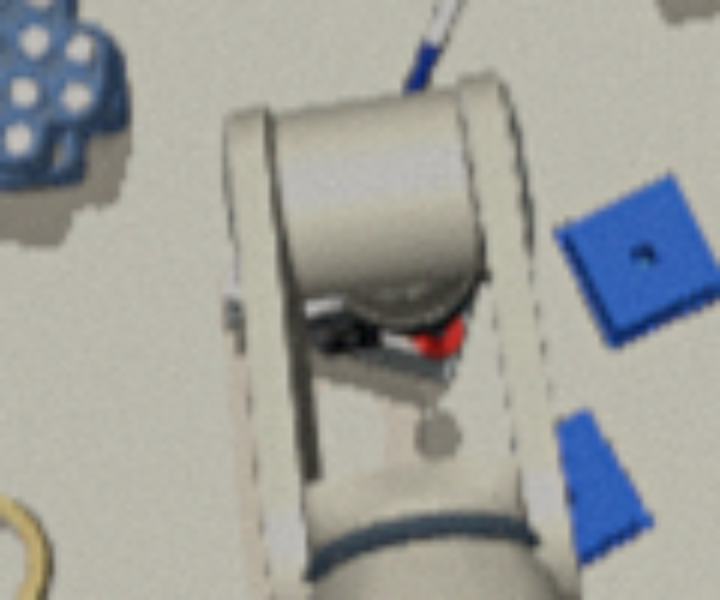

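```bash
python3 - <<'E'
from h import *
im,d,c=load('w4'); H=cv2.cvtColor(im,cv2.COLOR_RGB2HSV)
k=cv2.inRange(H,(8,90,100),(20,255,255)); k[:115]=0;k[172:]=0;k[:,:225]=0;k[:,285:]=0
v,u=np.nonzero(k); e=cv2.fitEllipse(np.c_[u,v].astype(np.float32)); print('ring',len(u),e,ray(c,*e[0],90).round(2))
g=im.max(2).astype(float)[136:158,242:267]; w=np.clip(130-g,0,None); yy,xx=np.mgrid[136:158,242:267]
uh,vh=(w*xx).sum()/w.sum(),(w*yy).sum()/w.sum(); print('hole',uh,vh,ray(c,uh,vh,89).round(2))
k=cv2.inRange(H,(0,130,50),(7,255,255)); v,u=np.nonzero(k)
P=np.array([pt(c,x,y,d[y,x]) for x,y in zip(u,v)])
print('red',len(u),u.min(),u.max(),v.min(),v.max(),'z',np.percentile(P[:,2],[2,50,75,98]).round(1))
zt=np.median(P[:,2])
Q=np.array([ray(c,x,y,zt)[:2] for x,y in zip(u,v)],np.float32)
t=np.abs(P[:,2]-zt)<6
print(cv2.minEnclosingCircle(Q[t]), zt)
# tip from side view
im,d,c=load('s4'); H=cv2.cvtColor(im,cv2.COLOR_RGB2HSV)
k=cv2.inRange(H,(0,130,80),(7,255,255)); k[:190]=0;k[215:]=0
v,u=np.nonzero(k); P=np.array([pt(c,x,y,d[y,x]) for x,y in zip(u,v)]); print('side red',len(u),u.mean(),u.min(),u.max(),v.min(),v.max(),np.median(P,0))
print('proj expected collar ctr',proj(c,[504.3,91.4,165]),'tip',proj(c,[504.3,91.4,125.7]))
# hole in side
g=im.max(2).astype(float)[221:231,246:259]; w=np.clip(170-g,0,None); yy,xx=np.mgrid[221:231,246:259]
uh,vh=(w*xx).sum()/w.sum(),(w*yy).sum()/w.sum(); print('side hole',uh,vh,ray(c,uh,vh,89).round(2))
k=cv2.inRange(H,(8,60,120),(22,255,255)); m=np.zeros_like(k); m[215:235,240:266]=1;k*=m;v,u=np.nonzero(k)
e=cv2.fitEllipse(np.c_[u,v].astype(np.float32));print('side ring',e[0],ray(c,*e[0],90))
E
```

```text
ring 250 ((252.95761108398438, 146.08782958984375), (38.450828552246094, 38.86256408691406), 164.44845581054688) [530.56 112.63  90.  ]
hole 253.34658414663176 145.37467269697692 [531.37 112.62  89.  ]
red 670 239 274 179 210 z [168.6 170.  170.4 171.4]
((503.9289855957031, 91.23255920410156), 16.10839080810547) 170.0113820860217
side red 62 261.9516129032258 257 267 198 206 [500.89104702  97.5792652  168.00208493]
proj expected collar ctr (np.float64(261.0297668550948), np.float64(202.10251811773713)) tip (np.float64(260.9339502843235), np.float64(212.37067965100064))
side hole 252.4090909090909 225.73863636363637 [529.14 111.55  89.  ]
side ring (252.36611938476562, 225.40234375) [529.28559509 111.15722066  90.        ]
```

```bash
python3 - <<'E'
from h import *
goto([530.9,112.6,240],0.558)
E
```

```text
pos [504.3  91.4 262.2] rpy [3.1415e+00 1.0000e-04 5.5640e-01] F [ 0.26 -0.31 -2.81] op 0.25 t 5.92
tool delta mm [33.83 -3.97 22.23]
twist [ 0.0001  0.0001 -0.0016]
```

>>> jog_arm(moves=[{"grip": 1,"translation": [0.01,-0.001,0],"twist": [0,0,0]},{"grip": 1,"translation": [0.01,-0.001,0],"twist": [0,0,0]},{"grip": 1,"translation": [0.01,-0.001,0.005],"twist": [0,0,0]},{"grip": 1,"translation": [0.004,-0.001,0.008],"twist": [0,0,0]},{"grip": 1,"translation": [0,0,0.008],"twist": [0,0,0]},{"grip": 1,"translation": [0,0,0],"twist": [0,0,0]},{"grip": 1,"translation": [0,0,0],"twist": [0,0,0]},{"grip": 1,"translation": [0,0,0],"twist": [0,0,0]}])

```text
clock: 6.58
eef_pos: [530.5, 113.6, 241.0]
tcp_rot: [-3.141, 0.001, 0.558]
contact_force: [-0.8, -0.1, -0.7]
opening: 0.25
```

```bash
python3 - <<'E'
from h import *
goto([530.9,112.6,240],0.558)
grab('wrist','w5');grab('side','s5')
goto([530.9,112.6,240],0.558)
a=load('s5')[0]; b=load('w5')[0]
A=cv2.resize(a[180:240,220:290],(700,600),interpolation=cv2.INTER_CUBIC)
cv2.imwrite('pics/cs5.png',A[:,:,::-1])
cv2.imwrite('pics/cw5.png',cv2.resize(b[120:240,180:330],(750,600),interpolation=cv2.INTER_CUBIC)[:,:,::-1])
E
```

```text
pos [530.5 113.6 241. ] rpy [-3.1414e+00  8.0000e-04  5.5780e-01] F [-0.76 -0.13 -0.7 ] op 0.25 t 6.58
tool delta mm [-0.21  1.01  1.01]
twist [-0.0002  0.0008 -0.0002]
pos [530.9 113.6 241.6] rpy [ 3.1414e+00 -3.0000e-04  5.5770e-01] F [ 0.07  0.35 -1.44] op 0.253 t 6.68
tool delta mm [-0.54  0.88  1.57]
twist [ 0.0002 -0.0003 -0.0003]
```

View pics/cs5.png

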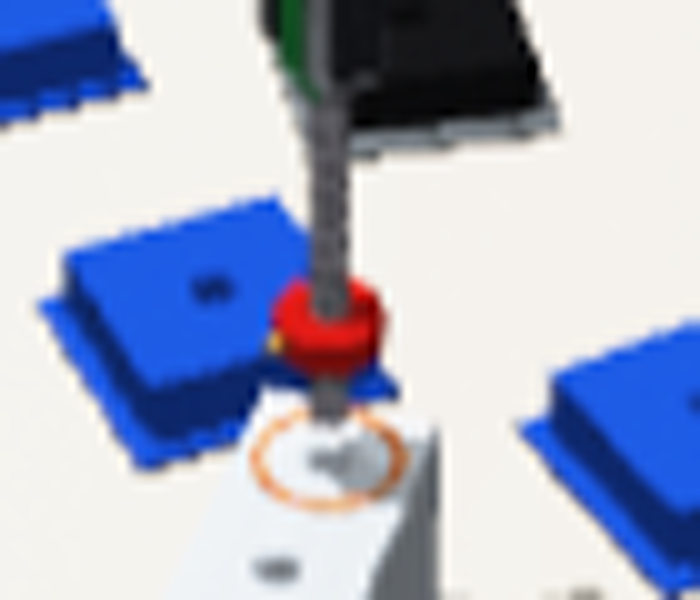

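View pics/cw5.png

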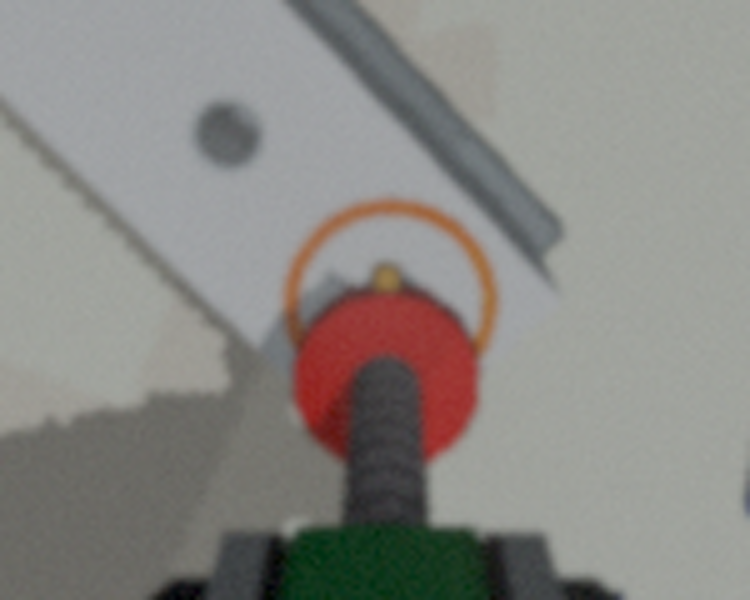

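Ring and rod line up in the side crop (ring x 330, rod x 329). In the wrist crop the well is about 1 mm to +y of the tool (ring x 392, rod x 386), so I correct that and lower into the mouth.

>>> jog_arm(moves=[{"grip": 1,"translation": [0,0.001,0.002],"twist": [0,0,0]},{"grip": 1,"translation": [0,0,0.003],"twist": [0,0,0]},{"grip": 1,"translation": [0,0,0.003],"twist": [0,0,0]},{"grip": 1,"translation": [0,0,0.003],"twist": [0,0,0]},{"grip": 1,"translation": [0,0,0.002],"twist": [0,0,0]},{"grip": 1,"translation": [0,0,0.001],"twist": [0,0,0]},{"grip": 1,"translation": [0,0,0],"twist": [0,0,0]}])

```text
clock: 7.27
eef_pos: [531.2, 112.8, 226.9]
tcp_rot: [-3.141, 0.001, 0.558]
contact_force: [0.9, -0.2, -2.1]
opening: 0.26
```

>>> jog_arm(moves=[{"grip": 1,"translation": [0,0,0.001],"twist": [0,0,0]},{"grip": 1,"translation": [0,0,0.001],"twist": [0,0,0]},{"grip": 1,"translation": [0,0,0.001],"twist": [0,0,0]},{"grip": 1,"translation": [0,0,0],"twist": [0,0,0]}])

```text
clock: 7.6
eef_pos: [531.4, 112.9, 224.1]
tcp_rot: [-3.142, 0.0, 0.558]
contact_force: [0.4, -0.4, -2.1]
opening: 0.25
```

>>> jog_arm(moves=[{"grip": 1,"translation": [0,0,0.0015],"twist": [0,0,0]},{"grip": 1,"translation": [0,0,0.0015],"twist": [0,0,0]},{"grip": 1,"translation": [0,0,0.001],"twist": [0,0,0]},{"grip": 1,"translation": [0,0,0],"twist": [0,0,0]}])

```text
clock: 7.93
eef_pos: [531.3, 112.8, 220.0]
tcp_rot: [-3.141, 0.0, 0.558]
contact_force: [-0.6, 0.2, -2.0]
opening: 0.256
```

The tip is about 6 mm below the mouth with no contact force. Continuing to just above collar contact.

>>> jog_arm(moves=[{"grip": 1,"translation": [0,0,0.002],"twist": [0,0,0]},{"grip": 1,"translation": [0,0,0.002],"twist": [0,0,0]},{"grip": 1,"translation": [0,0,0.002],"twist": [0,0,0]},{"grip": 1,"translation": [0,0,0.002],"twist": [0,0,0]},{"grip": 1,"translation": [0,0,0.002],"twist": [0,0,0]},{"grip": 1,"translation": [0,0,0],"twist": [0,0,0]}])

```text
clock: 8.43
eef_pos: [531.2, 112.8, 209.8]
tcp_rot: [-3.141, 0.001, 0.558]
contact_force: [-0.7, -0.5, -1.8]
opening: 0.25
```

>>> jog_arm(moves=[{"grip": 1,"translation": [0,0,0.002],"twist": [0,0,0]},{"grip": 1,"translation": [0,0,0.002],"twist": [0,0,0]},{"grip": 1,"translation": [0,0,0.002],"twist": [0,0,0]},{"grip": 1,"translation": [0,0,0.002],"twist": [0,0,0]},{"grip": 1,"translation": [0,0,0.002],"twist": [0,0,0]},{"grip": 1,"translation": [0,0,0],"twist": [0,0,0]}])

```text
clock: 8.93
eef_pos: [531.2, 112.8, 199.8]
tcp_rot: [-3.141, 0.001, 0.558]
contact_force: [-0.1, 0.4, -2.0]
opening: 0.255
```

>>> jog_arm(moves=[{"grip": 1,"translation": [0,0,0.001],"twist": [0,0,0]},{"grip": 1,"translation": [0,0,0.001],"twist": [0,0,0]},{"grip": 1,"translation": [0,0,0.001],"twist": [0,0,0]},{"grip": 1,"translation": [0,0,0.001],"twist": [0,0,0]},{"grip": 1,"translation": [0,0,0.001],"twist": [0,0,0]}])

```text
clock: 9.35
eef_pos: [531.4, 112.8, 195.2]
tcp_rot: [3.142, -0.0, 0.558]
contact_force: [0.1, -0.3, -1.8]
opening: 0.251
```

>>> jog_arm(moves=[{"grip": 1,"translation": [0,0,0.001],"twist": [0,0,0]},{"grip": 1,"translation": [0,0,0.001],"twist": [0,0,0]},{"grip": 1,"translation": [0,0,0.001],"twist": [0,0,0]}])

```text
clock: 9.6
eef_pos: [531.5, 112.9, 192.5]
tcp_rot: [3.142, -0.0, 0.558]
contact_force: [-0.7, -0.0, 1.0]
opening: 0.249
```

Collar contact: Fz rose about 3 N at the predicted height. From here I press on slowly.

>>> jog_arm(moves=[{"grip": 1,"translation": [0,0,0.001],"twist": [0,0,0]},{"grip": 1,"translation": [0,0,0.001],"twist": [0,0,0]},{"grip": 1,"translation": [0,0,0.001],"twist": [0,0,0]},{"grip": 1,"translation": [0,0,0.001],"twist": [0,0,0]}])

```text
clock: 9.93
eef_pos: [531.6, 112.9, 188.3]
tcp_rot: [3.141, -0.0, 0.558]
contact_force: [-0.3, 0.4, 1.7]
opening: 0.255
```

>>> jog_arm(moves=[{"grip": 1,"translation": [0,0,0.0005],"twist": [0,0,0]},{"grip": 1,"translation": [0,0,0.0005],"twist": [0,0,0]},{"grip": 1,"translation": [0,0,0.0005],"twist": [0,0,0]}])

```text
clock: 10.18
eef_pos: [531.5, 112.9, 186.8]
tcp_rot: [3.142, -0.0, 0.558]
contact_force: [-0.8, -0.0, 2.7]
opening: 0.255
```

>>> jog_arm(moves=[{"grip": 1,"translation": [0,0,0.0005],"twist": [0,0,0]},{"grip": 1,"translation": [0,0,0.0005],"twist": [0,0,0]},{"grip": 1,"translation": [0,0,0.0005],"twist": [0,0,0]}])

```text
clock: 10.43
eef_pos: [531.5, 112.8, 185.3]
tcp_rot: [3.141, -0.0, 0.558]
contact_force: [0.4, -0.9, 0.4]
opening: 0.251
```

>>> jog_arm(moves=[{"grip": 1,"translation": [0,0,0.0004],"twist": [0,0,0]},{"grip": 1,"translation": [0,0,0.0004],"twist": [0,0,0]}], squeeze=25)

```text
clock: 10.6
eef_pos: [531.5, 112.9, 184.5]
tcp_rot: [3.141, -0.0, 0.558]
contact_force: [-0.3, -0.0, 2.1]
opening: 0.25
```

>>> jog_arm(moves=[{"grip": 1,"translation": [0,0,0.0004],"twist": [0,0,0]},{"grip": 1,"translation": [0,0,0.0004],"twist": [0,0,0]}])

```text
clock: 10.77
eef_pos: [531.5, 112.9, 183.7]
tcp_rot: [3.142, -0.0, 0.558]
contact_force: [0.4, -0.2, 2.1]
opening: 0.254
```

>>> jog_arm(moves=[{"grip": 1,"translation": [0,0,0.0004],"twist": [0,0,0]},{"grip": 1,"translation": [0,0,0.0004],"twist": [0,0,0]}])

```text
clock: 10.93
eef_pos: [531.5, 112.9, 182.9]
tcp_rot: [3.142, -0.0, 0.558]
contact_force: [0.5, -0.7, 1.3]
opening: 0.251
```

>>> jog_arm(moves=[{"grip": 1,"translation": [0,0,0.0004],"twist": [0,0,0]},{"grip": 1,"translation": [0,0,0.0004],"twist": [0,0,0]},{"grip": 1,"translation": [0,0,0.0002],"twist": [0,0,0]}])

```text
clock: 11.18
eef_pos: [531.5, 112.8, 181.8]
tcp_rot: [3.142, -0.0, 0.558]
contact_force: [-0.9, -0.7, 1.7]
opening: 0.252
```

>>> jog_arm(moves=[{"grip": 1,"translation": [0,0,0.0004],"twist": [0,0,0]},{"grip": 1,"translation": [0,0,0.0004],"twist": [0,0,0]},{"grip": 1,"translation": [0,0,0.0002],"twist": [0,0,0]}])

```text
clock: 11.43
eef_pos: [531.5, 112.9, 180.9]
tcp_rot: [3.142, -0.0, 0.558]
contact_force: [0.3, 0.1, 1.2]
opening: 0.25
```

>>> jog_arm(moves=[{"grip": 1,"translation": [0,0,0.0004],"twist": [0,0,0]},{"grip": 1,"translation": [0,0,0.0004],"twist": [0,0,0]},{"grip": 1,"translation": [0,0,0.0002],"twist": [0,0,0]}])

```text
clock: 11.68
eef_pos: [531.5, 112.9, 179.8]
tcp_rot: [3.142, -0.0, 0.558]
contact_force: [0.9, -0.9, 1.3]
opening: 0.251
```

>>> jog_arm(moves=[{"grip": 1,"translation": [0,0,0.0004],"twist": [0,0,0]},{"grip": 1,"translation": [0,0,0.0004],"twist": [0,0,0]},{"grip": 1,"translation": [0,0,0.0002],"twist": [0,0,0]}])

```text
clock: 11.93
eef_pos: [531.5, 112.9, 178.8]
tcp_rot: [3.142, -0.0, 0.558]
contact_force: [1.4, -1.2, 1.6]
opening: 0.247
```

>>> jog_arm(moves=[{"grip": 1,"translation": [0,0,0.0004],"twist": [0,0,0]},{"grip": 1,"translation": [0,0,0.0004],"twist": [0,0,0]},{"grip": 1,"translation": [0,0,0.0002],"twist": [0,0,0]}])

```text
clock: 12.18
eef_pos: [531.5, 112.9, 177.9]
tcp_rot: [3.142, -0.0, 0.558]
contact_force: [0.6, -1.0, 1.3]
opening: 0.253
```

>>> jog_arm(moves=[{"grip": 1,"translation": [0,0,0.0004],"twist": [0,0,0]},{"grip": 1,"translation": [0,0,0.0004],"twist": [0,0,0]},{"grip": 1,"translation": [0,0,0.0002],"twist": [0,0,0]}])

```text
clock: 12.43
eef_pos: [531.4, 112.9, 176.8]
tcp_rot: [-3.142, 0.0, 0.558]
contact_force: [1.4, -0.1, 1.0]
opening: 0.251
```

>>> jog_arm(moves=[{"grip": 1,"translation": [0,0,0.0004],"twist": [0,0,0]},{"grip": 1,"translation": [0,0,0.0004],"twist": [0,0,0]},{"grip": 1,"translation": [0,0,0.0002],"twist": [0,0,0]}])

```text
clock: 12.68
eef_pos: [531.5, 112.8, 175.8]
tcp_rot: [3.142, -0.0, 0.558]
contact_force: [1.6, -0.3, 1.7]
opening: 0.252
```

>>> jog_arm(moves=[{"grip": 1,"translation": [0,0,0.0004],"twist": [0,0,0]},{"grip": 1,"translation": [0,0,0.0004],"twist": [0,0,0]},{"grip": 1,"translation": [0,0,0.0002],"twist": [0,0,0]}])

```text
clock: 12.93
eef_pos: [531.5, 112.8, 174.8]
tcp_rot: [3.142, -0.0, 0.558]
contact_force: [1.8, -0.6, 1.5]
opening: 0.251
```

>>> jog_arm(moves=[{"grip": 1,"translation": [0,0,0.0004],"twist": [0,0,0]},{"grip": 1,"translation": [0,0,0.0004],"twist": [0,0,0]},{"grip": 1,"translation": [0,0,0.0002],"twist": [0,0,0]}])

```text
clock: 13.18
eef_pos: [531.5, 112.8, 173.9]
tcp_rot: [3.142, -0.0, 0.558]
contact_force: [1.0, 0.4, 2.1]
opening: 0.251
```

>>> jog_arm(moves=[{"grip": 1,"translation": [0,0,0.0004],"twist": [0,0,0]},{"grip": 1,"translation": [0,0,0.0004],"twist": [0,0,0]},{"grip": 1,"translation": [0,0,0.0002],"twist": [0,0,0]}])

```text
clock: 13.43
eef_pos: [531.6, 112.9, 173.4]
tcp_rot: [3.141, -0.0, 0.558]
contact_force: [-1.7, -1.4, 8.3]
opening: 0.252
```

Fz jumped to 8.3 N and the TCP stalled: probably the floor, at a depth of about 53 mm. I'll confirm with a very small push.

>>> jog_arm(moves=[{"grip": 1,"translation": [0,0,0],"twist": [0,0,0]}])

```text
clock: 13.52
eef_pos: [531.6, 112.9, 173.4]
tcp_rot: [3.141, -0.0, 0.558]
contact_force: [-1.0, -0.7, 6.0]
opening: 0.251
```

>>> jog_arm(moves=[{"grip": 1,"translation": [0,0,0.0002],"twist": [0,0,0]},{"grip": 1,"translation": [0,0,0],"twist": [0,0,0]}])

```text
clock: 13.68
eef_pos: [531.6, 112.9, 173.3]
tcp_rot: [3.141, -0.0, 0.558]
contact_force: [-0.3, -1.0, 7.4]
opening: 0.255
```

>>> jog_arm(moves=[{"grip": 1,"translation": [0,0,0.0003],"twist": [0,0,0]},{"grip": 1,"translation": [0,0,0],"twist": [0,0,0]}])

```text
clock: 13.85
eef_pos: [531.8, 113.0, 173.3]
tcp_rot: [3.141, -0.001, 0.558]
contact_force: [-1.1, -0.7, 9.7]
opening: 0.251
```

```bash
python3 - <<'E'
from h import *
grab('side','s6'); grab('wrist','w6')
goto([531.5,112.9,173.5],0.558)
a=load('s6')[0]; b=load('w6')[0]
cv2.imwrite('pics/cs6.png',cv2.resize(a[180:240,220:290],(700,600),interpolation=cv2.INTER_CUBIC)[:,:,::-1])
cv2.imwrite('pics/cw6.png',cv2.resize(b[120:240,180:330],(750,600),interpolation=cv2.INTER_CUBIC)[:,:,::-1])
E
```

```text
pos [531.7 113.  173.3] rpy [ 3.1414e+00 -8.0000e-04  5.5780e-01] F [-1.62 -1.97 10.52] op 0.251 t 13.95
tool delta mm [-0.23 -0.08 -0.19]
twist [ 0.0002 -0.0008 -0.0002]
```

View pics/cs6.png

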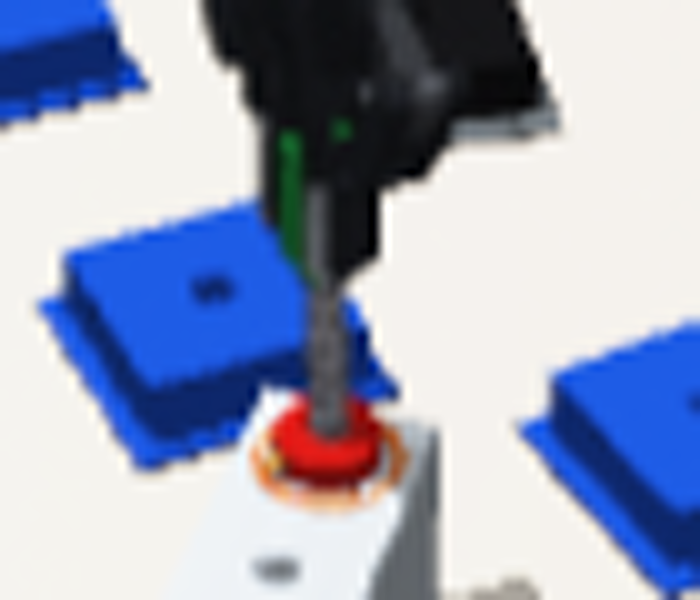

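View pics/cw6.png

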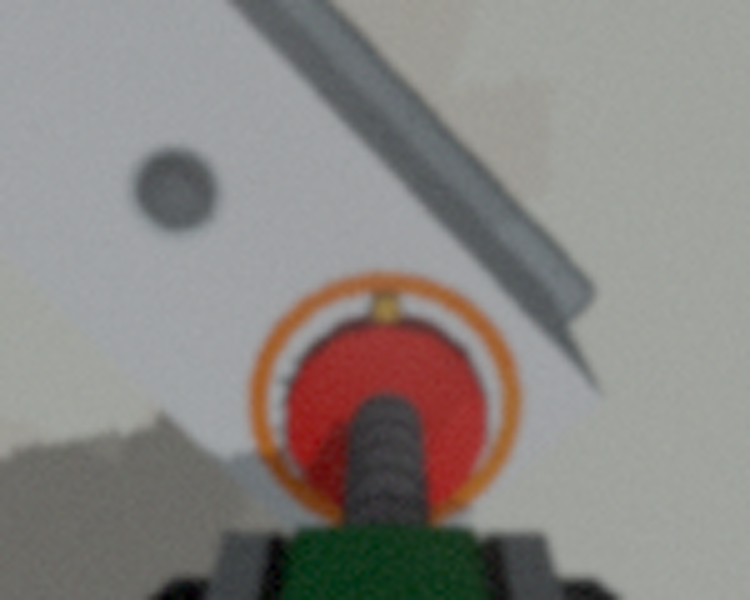

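The collar sits flat on the face inside the ring (side crop 328,440; wrist crop 387,410). A further 0.5 mm of commanded push moved nothing and raised Fz to 10.5 N with only small side forces, so this is a hard floor. I'll ease the push to a few newtons, then release.

>>> jog_arm(moves=[{"grip": 1,"translation": [0,0,-0.0005],"twist": [0,0,0]},{"grip": 1,"translation": [0,0,-0.0003],"twist": [0,0,0]},{"grip": 1,"translation": [0,0,0],"twist": [0,0,0]}], squeeze=20)

```text
clock: 14.2
eef_pos: [531.5, 112.9, 173.4]
tcp_rot: [3.142, -0.0, 0.558]
contact_force: [0.9, 0.0, 5.0]
opening: 0.247
```

>>> jog_arm(moves=[{"grip": 0.4,"translation": [0,0,0],"twist": [0,0,0]},{"grip": 0.3,"translation": [0,0,0],"twist": [0,0,0]},{"grip": 0.1,"translation": [0,0,0],"twist": [0,0,0]},{"grip": -0.2,"translation": [0,0,0],"twist": [0,0,0]},{"grip": -0.5,"translation": [0,0,0],"twist": [0,0,0]},{"grip": -0.5,"translation": [0,0,0],"twist": [0,0,0]},{"grip": -0.5,"translation": [0,0,0],"twist": [0,0,0]},{"grip": -0.5,"translation": [0,0,0],"twist": [0,0,0]}])

```text
clock: 14.87
eef_pos: [531.4, 112.9, 173.2]
tcp_rot: [-3.142, 0.0, 0.558]
contact_force: [0.3, -0.1, 0.6]
opening: 0.749
```

```bash
python3 - <<'E'
from h import *
grab('side','s7'); grab('wrist','w7')
goto([531.5,112.9,173.5],0.558)
a=load('s7')[0]; b=load('w7')[0]
cv2.imwrite('pics/cs7.png',cv2.resize(a[160:240,215:295],(600,600),interpolation=cv2.INTER_CUBIC)[:,:,::-1])
E
```

```text
pos [531.4 112.8 173.2] rpy [-3.1416 -0.      0.5578] F [ 0.01 -0.55 -0.78] op 0.751 t 14.97
tool delta mm [ 0.1  -0.   -0.31]
twist [-0.     -0.     -0.0002]
```

View pics/cs7.png

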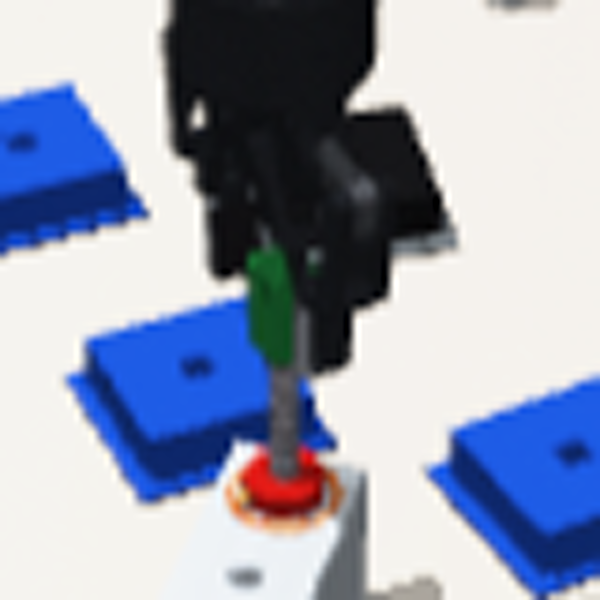

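View pics/w7.png

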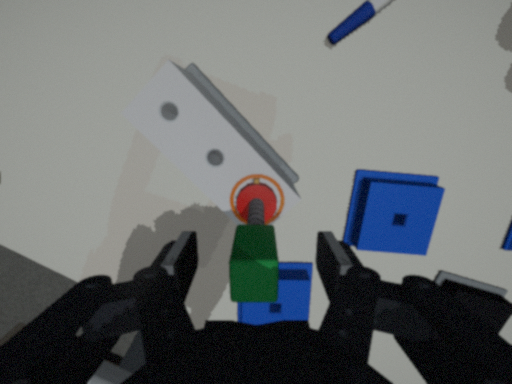

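The gauge is free and standing (wrist: grip at 254,265, both pads clear; collar at 256,202 inside the ring). I lift straight up and away.

>>> jog_arm(moves=[{"grip": -0.5,"translation": [0,0,-0.005],"twist": [0,0,0]},{"grip": -0.5,"translation": [0,0,-0.01],"twist": [0,0,0]},{"grip": -0.5,"translation": [0,0,-0.015],"twist": [0,0,0]},{"grip": -0.5,"translation": [0,0,-0.02],"twist": [0,0,0]},{"grip": -0.5,"translation": [0,0,-0.02],"twist": [0,0,0]},{"grip": -0.5,"translation": [0,0,-0.02],"twist": [0,0,0]},{"grip": -0.5,"translation": [0,0,-0.02],"twist": [0,0,0]},{"grip": -0.5,"translation": [0,0,-0.01],"twist": [0,0,0]},{"grip": -0.5,"translation": [0,0,0],"twist": [0,0,0]},{"grip": -0.5,"translation": [0,0,0],"twist": [0,0,0]}])

```text
clock: 15.8
eef_pos: [531.5, 112.9, 293.5]
tcp_rot: [3.141, -0.001, 0.558]
contact_force: [0.9, 0.1, -0.6]
opening: 0.749
```

```bash
python3 - <<'E'
from h import *
goto([531.5,112.9,173.5],0.558)
im,d,c=grab('wrist','w8')
a,_,cs=grab('side','s8')
H=cv2.cvtColor(im,cv2.COLOR_RGB2HSV)
for nm,lo,hi in [('green',(45,100,30),(80,255,255)),('red',(0,130,50),(7,255,255))]:
    v,u=np.nonzero(cv2.inRange(H,lo,hi)); P=np.array([pt(c,x,y,d[y,x]) for x,y in zip(u,v)])
    print(nm,np.percentile(P[:,2],[50,75,95]).round(1),np.median(P,0).round(1))
cv2.imwrite('pics/cs8.png',cv2.resize(a[120:260,190:330],(600,600),interpolation=cv2.INTER_CUBIC)[:,:,::-1])
E
```

```text
pos [531.5 112.9 293.5] rpy [ 3.1412e+00 -1.0000e-03  5.5780e-01] F [ 0.93  0.09 -0.57] op 0.749 t 15.8
tool delta mm [-1.1000e-01 -6.0000e-02  1.1999e+02]
twist [ 0.0003 -0.001  -0.0002]
green [209.4 209.8 210.4] [530.4 114.5 209.4]
red [102.6 103.1 104. ] [537.  117.9 102.6]
```

View pics/cs8.png

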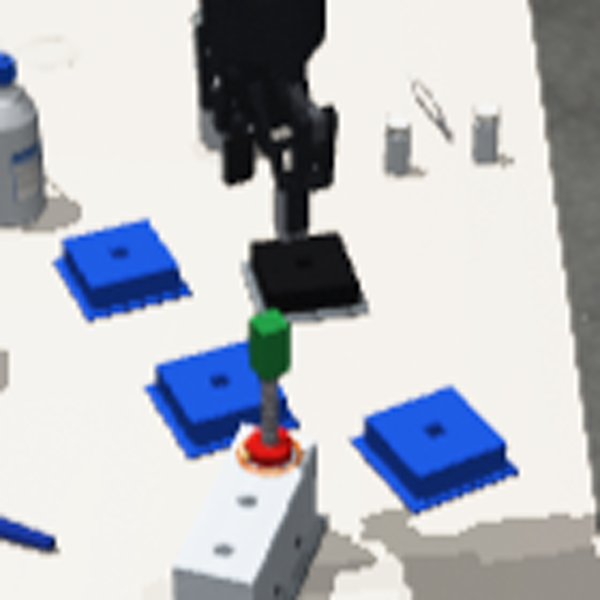

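```bash
python3 -c "
from rig import r
print(r.sign_off())"
```

```text
the job is handed in; nothing more can be done
None
```

The depth gauge is standing in the orange-ringed well, on the bottom, with its red collar down on the block's face. I handed the job in with about 16 s on the clock.

I gripped it by the green grip, lowered it in, and pressed on past the collar's roughly 3 N drag in small steps. At about 53 mm depth the rod stopped hard. Another 0.5 mm of commanded push moved nothing and read 10.5 N on the wrist (about 12.5 N net on the block), against the 25 N limit. I then eased the push off, opened the jaws and lifted straight clear.

**Final checks:**
- **Depth:** the grip top measured 209.4 mm, putting the tip at about 37.4 mm and the depth at 52.6 mm. The arm's own reading at the stop agreed, at about 37 mm.
- **Collar:** its top measured 102.6 mm, against 102 mm for sitting flat on the face.
- **Surroundings:** both vials by the stand look undisturbed in the last side view, which also shows the gripper clear of the gauge.

**Disagreement:** the side camera placed the well about 2 mm off from the wrist camera. I used the wrist value, and the tip went in with no side force.

**Limits:** I only read forces at the end of each short move, so brief peaks in between were not seen. The floor itself can't be seen; I inferred it from the hard stop.

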